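Put the loose batteries away in the graded caddy

ROBOT

A 6-joint arm with a two-finger parallel gripper is mounted at the origin on the work surface. World frame = base frame: x ahead of the robot, y to its left, z up, the work surface at z = 0. Lengths are in m, angles in rad, forces in N, time in s.
With the tool pointing down it reaches from about 0.425 to 0.925 m from the base axis. Payload 12.5 kg.
Tool frame: the origin (TCP) lies between the finger pads; the fingertips stand 17 mm ahead of it and the grasp point (between the pads) lies 2 mm behind it; z points along the fingers, y is the line along which they close (so a half turn about z gives the same grasp; the last joint's range is limited). The gripper opens to 85 mm and grips with 20 to 120 N. Pads are 22 mm wide; open, the fingers measure 114 mm over their backs; the gripper's body (76 mm by 85 mm) begins 54 mm behind the grasp point. The pads swing forward as they close: fully open they stand 13 mm farther back than shut.
Start: joints at [1.204, 0.491, 1.559, -0, 1.092, -0.106], TCP at [0.161, 0.604, 0.248] pointing down, gripper open.
Joint ranges: [-3.1, 3.1], [-0.84, 2.19], [0.05, 2.79], [-1.13, 4.28], [0.06, 2.93], [-2.69, 2.69]. Speed limits (rad/s): [2.22, 2.22, 2.79, 3.14, 3.14, 3.14].

INTERFACE

Orientations are given as a unit quaternion [x, y, z, w].
In Python, from cell import ctrl gives the robot as it stands.
- The arm moves only by the shell command python3 inch.py 'ROWS' [OPENING] [FORCE]. ROWS is a JSON list of rows, 1 to 10 of them, each of 4 numbers: dx, dy, dz in m, then a turn about the tool's z in rad; each row is the pose to reach, as a shift and turn from the pose commanded when the command began, along the tool's axes at that moment; what a row does not reach only later rows make up. A row lasts 1/8 s, in which the tool goes at most 0.0625 m and 0.188 rad, less where a joint would pass 70% of its speed; a pose out of reach is approached as far as the arm can. OPENING is the finger opening in m, set as the command begins (- or left out keeps the last). The fingers move at their own pace and stop on an object; FORCE is the grip in N (left out, the last holds). Time passes only in rows, so rows that do not move let the fingers close. It prints the time, the measured TCP pose, the force, the opening and the grip force at its end.
- ctrl.get_obs(): the state, without advancing time (a new reading comes with each control period).
- ctrl.camera(name): name is "scene" or "top" or "wrist"; returns the picture (480x640x3 uint8, red, green, blue); there is no depth.
- ctrl.calibration(name): a dict with "fov_y" (degrees; the focal length in pixels is half the picture's height over the tangent of half this angle, whatever the lens; pixels are square), "cx", "cy" (the principal point, pixels), "world_from_camera" (4x4, takes a point from camera to world coordinates). Camera axes: x right, y down, z forward; pixel columns grow to the right and rows downward; lengths in m; the calibration is good to about 2 mm. A picture is of the moment at which its call begins: read the wrist's pose just before it. calibration takes no time and is no camera call; for the wrist camera it gives the pose at the moment of the call.
- ctrl.close_job(): hands the job in; it is judged then, once.
The state is a dict: "time_s": time; "q": joint angles; "qvel": joint speeds; "tau": joint torques, N m; "tool_pos": TCP position; "ee_rot": TCP orientation; "ft_force": force on the tool from outside, world axes, zero at the start; "ft_torque": the same for the moment, N m; "finger_gap": finger opening in m; "finger_force": force on a finger pad.
Only numpy, scipy, OpenCV 4.12 (cv2) and the standard library are available. Lean on these libraries where they do the work, as an engineer would, in place of code of your own. Each camera call takes 0.05 s, during which the arm holds its last target. There are 200 camera calls.

TASK

Put the two batteries that stand loose on the table away in the yellow caddy: push each one, button end up, fully home in the slot of the sloping row that matches its own diameter, and let go of it. When both are in, swing the clear hood fully shut over them. Leave the other things on the table where they are.

Things in the scene. Friction and masses are not known exactly. Their poses are not given: they have to be found in the camera images.
- cell_slim: slim battery, green with a white band, a cylinder 18.6 mm in diameter and 65 mm long with a 1.5 mm chamfer at its foot, standing button end up on the table; about 46 g. Origin: centre of its underside; z along its axis to the button end
- cell_fat: fat battery, black with a copper band, a cylinder 26.2 mm in diameter and 50 mm long with a 1.5 mm chamfer at its foot, standing button end up on the table; about 66 g. Origin: centre of its underside; z along its axis to the button end
- caddy: battery caddy, fixed: a grey foot under a yellow slab (110 x 250 x 28 mm) that slopes 25 degrees down, away from the robot, with a graded row of five round slots bored square to its sloping face, and a clear hood hinged on its upper edge, the robot's side. Origin on the table under the slab; y along the row from the wide slots (-y) to the narrow (+y), x level, uphill, about towards the robot, z up
- rack_hole0 (a point): centre of the mouth of slot 0, bore diameter 12.5 mm, at the row's narrow end; a small red battery is already fixed in it, standing 22.5 mm out; 22 mm deep, 2 mm chamfer at the mouth. Frame: z points out of the slot, square to the sloping face (25 degrees from vertical, leaning away from the robot); x uphill along the slope; y along the row to the narrower slots
- rack_hole1 (a point): centre of the mouth of slot 1, bore diameter 16.5 mm, empty; 22 mm deep, 2 mm chamfer at the mouth. Frame: z points out of the slot, square to the sloping face (25 degrees from vertical, leaning away from the robot); x uphill along the slope; y along the row to the narrower slots
- rack_hole2 (a point): centre of the mouth of slot 2, bore diameter 20.6 mm, empty; 22 mm deep, 2 mm chamfer at the mouth. Frame: z points out of the slot, square to the sloping face (25 degrees from vertical, leaning away from the robot); x uphill along the slope; y along the row to the narrower slots
- rack_hole3 (a point): centre of the mouth of slot 3, bore diameter 28.2 mm, empty; 22 mm deep, 2 mm chamfer at the mouth. Frame: z points out of the slot, square to the sloping face (25 degrees from vertical, leaning away from the robot); x uphill along the slope; y along the row to the narrower slots
- rack_hole4 (a point): centre of the mouth of slot 4, bore diameter 36.2 mm, empty, at the row's wide end; 22 mm deep, 2 mm chamfer at the mouth. Frame: z points out of the slot, square to the sloping face (25 degrees from vertical, leaning away from the robot); x uphill along the slope; y along the row to the narrower slots
- hood (a joint): hood angle, rad: 0 shut on the slab, about 1.75 to 1.9 standing open (2.05 is its stop). 120 g. The hinge has light friction (0.04 N m) and a soft-close damper: left between about 1.15 and 1.9 rad the hood stays; left below about 0.95 it sinks shut by itself within 2 to 3 s. It swings away from the robot as it shuts
- hood_hinge (a point): middle of the hinge line, on the slab's upper edge. The hood is a clear box open below, edged in orange; this frame turns with it: x from its free edge to the hinge, y along the hinge, z to the outside of its cover. The cover reaches x = -112 mm, is 254 mm wide, its outer face at z = 55 mm; front wall at x = -112 mm. Shut, the axes are those of the slots
- hood_lip (a point): middle of the orange lip (20 mm long, 70 mm wide, 5 mm thick) that sticks out from the hood's free edge, at x = -122, z = 46 mm in the hood's frame; it points up when the hood stands open and away from the robot, sloping down, when shut
- glue_stick: blue glue stick standing upright, 27 mm across the cap, 85 mm tall; a bystander. Origin: centre of its underside
- torch: small silver pocket torch standing on its 38 mm wide head, 84 mm tall; a bystander. Origin: centre of its underside
- tumbler: clear drinking glass, 56 mm across, 60 mm tall; a bystander. Origin: centre of its underside
- remote: black remote control lying flat, 160 x 45 x 18 mm; a bystander. Origin: centre of its underside
- can: gold drinks can, 66 mm across, 115 mm tall; a bystander. Origin: centre of its underside
- green_bottle: green glass bottle, 62 mm across, 230 mm tall; a bystander. Origin: centre of its underside
- tape: brown ring of packing tape core lying flat, 90 mm across, 24 mm tall; a bystander. Origin: centre of its underside

How it is judged:
By the outcome, as a careful person would: the job done as asked, in the order asked, and still so for the second after the job is handed in, with the robot touching nothing.
It also fails if it takes over 69 s, if anything falls off the work surface, if the arm or the gripper's body presses on something with over 40 N, if the wrist force passes 120 N, or if a joint passes its speed limit or range.

## Working session

There is one attempt and no reset: what is moved stays moved. The work goes in short steps, Python scripts to look and compute and a shell command to move; the robot and the scene stay as the last step left them, time stands still between calls to the robot, and variables do not carry over. Pictures are saved under pics/ and viewed, at most 10 in all, crops included, and the job is handed in when it is done.

```bash
ls; mkdir -p pics
python3 - <<'E'
from cell import ctrl
import cv2,json
for n in("scene","top","wrist"):
    im=ctrl.camera(n); cv2.imwrite(f"pics/{n}0.png",im[:,:,::-1]); c=ctrl.calibration(n); print(n,c)
o=ctrl.get_obs();print(o)
E
```

```text
cell.py
inch.py
pics
scene {'fov_y': 42.93012684997364, 'cx': 323.5351327799594, 'cy': 232.906162388782, 'world_from_camera': array([[ 0.1173639 ,  0.83674642, -0.53486553,  1.35049126],
       [ 0.99303996, -0.10423337,  0.05483647, -0.11792294],
       [-0.00986662, -0.53757867, -0.84315587,  1.38279486],
       [ 0.        ,  0.        ,  0.        ,  1.        ]])}
top {'fov_y': 47.9984565200514, 'cx': 323.98250966424024, 'cy': 228.75618490094973, 'world_from_camera': array([[-0.00807624, -0.9833891 ,  0.18133021,  0.32469601],
       [-0.99990196,  0.0058675 , -0.01271389, -0.01553153],
       [ 0.01143874, -0.18141511, -0.98334008,  1.33408457],
       [ 0.        ,  0.        ,  0.        ,  1.        ]])}
wrist {'fov_y': 63.080843650010614, 'cx': 327.2533745242746, 'cy': 236.31362572273412, 'world_from_camera': array([[ 2.58155952e-01,  9.13756917e-01,  3.13693803e-01,
         7.96427980e-02],
       [ 9.66103062e-01, -2.43961517e-01, -8.44254246e-02,
         6.25298857e-01],
       [-6.15099856e-04,  3.24855469e-01, -9.45763472e-01,
         3.74048462e-01],
       [ 0.00000000e+00,  0.00000000e+00,  0.00000000e+00,
         1.00000000e+00]])}
{'time_s': 0.15, 'q': array([ 1.20439016e+00,  4.91427447e-01,  1.55929036e+00,  8.90402425e-06,
        1.09169722e+00, -1.05618472e-01]), 'qvel': array([ 1.32983296e-03, -1.00026786e-03, -4.39812930e-04,  7.33869467e-05,
        1.12646867e-03,  5.29352337e-04]), 'tau': array([ 1.36702740e-03, -6.18710232e+01, -2.61689687e+01, -1.13361598e-04,
        3.19347280e-03,  1.08742634e-05]), 'tool_pos': array([0.16108844, 0.60374007, 0.24786461]), 'ee_rot': array([ 1.30026683e-01,  9.91510410e-01, -3.98867081e-04, -9.99878046e-05]), 'ft_force': array([-0.939259  , -0.08121219, -0.22319681]), 'ft_torque': array([-0.01575004,  0.0108301 , -0.03869715]), 'finger_force': 0.0, 'finger_gap': 0.08543076707580033}
```
View pics/scene0.png

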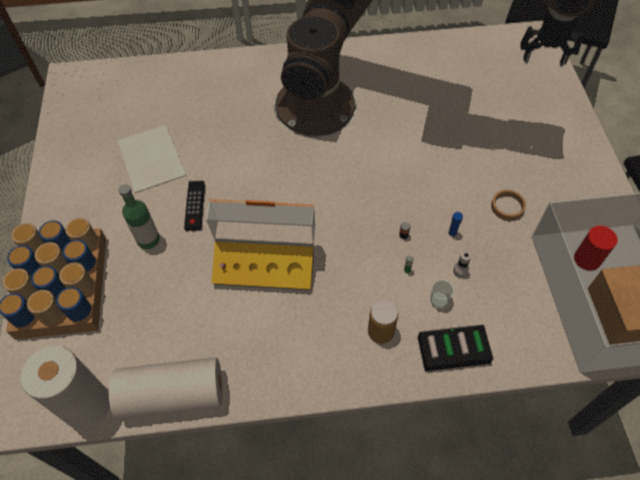

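View pics/top0.png

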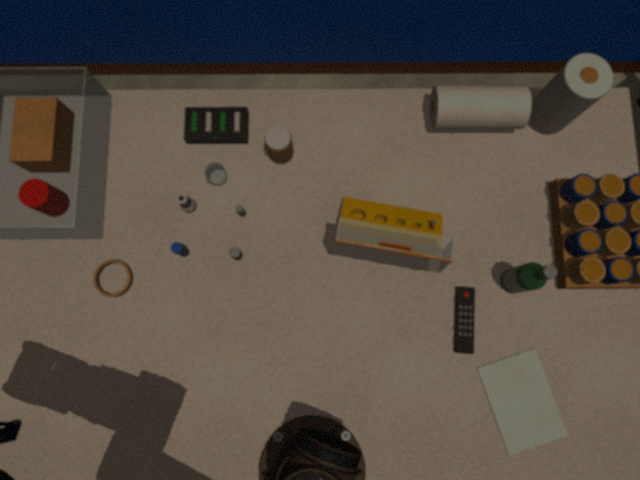

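The scene picture shows the slim cell at (408,264), the fat cell at (405,230) and the caddy around (262,265). The top picture shows the slim cell at (240,210), the fat cell at (236,253) and the caddy slots along row ~217, with the hood standing open on the robot's side. Next I'll get coarse positions and look at crops.

Create h.py:
```python
import numpy as np,cv2
from cell import ctrl
from scipy.spatial.transform import Rotation as R
def ray(c,u,v):
    f=240/np.tan(np.radians(c["fov_y"])/2); T=np.array(c["world_from_camera"])
    d=T[:3,:3]@np.array([(u-c["cx"])/f,(v-c["cy"])/f,1]); return T[:3,3],d/np.linalg.norm(d)
def plane(c,u,v,z):
    o,d=ray(c,u,v); return o+d*(z-o[2])/d[2]
def tri(c1,p1,c2,p2):
    A=[];b=[]
    for c,p in((c1,p1),(c2,p2)):
        o,d=ray(c,*p); P=np.eye(3)-np.outer(d,d); A.append(P);b.append(P@o)
    return np.linalg.lstsq(np.vstack(A),np.hstack(b),rcond=None)[0]
def proj(c,P):
    f=240/np.tan(np.radians(c["fov_y"])/2); p=np.linalg.inv(c["world_from_camera"])@np.append(P,1)
    return p[:2]/p[2]*f+[c["cx"],c["cy"]]
def totool(P,ang=None):
    "shift in tool axes from the measured TCP to world point P"
    o=ctrl.get_obs(); r=R.from_quat(o["ee_rot"]); return r.inv().apply(np.array(P)-o["tool_pos"])
```

Run:
```python
from h import *
s=ctrl.calibration("scene");t=ctrl.calibration("top")
for n,a,b in(("slim",(408,258),(240,207)),("fat",(405,226),(236,250))):
    z=.065 if n=="slim" else .05
    print(n,tri(s,a,t,b),plane(s,*a,z),plane(t,*b,z))
a=cv2.imread("pics/scene0.png")[185:300,195:325];b=cv2.imread("pics/top0.png")[185:285,320:460]
g=lambda i:cv2.convertScaleAbs(cv2.resize(i,(780,int(i.shape[0]*780/i.shape[1])),interpolation=cv2.INTER_CUBIC)[:],alpha=1.3)
a=cv2.resize(cv2.imread("pics/scene0.png")[185:300,195:475],None,fx=2.8,fy=2.8,interpolation=cv2.INTER_CUBIC)
b=cv2.resize(cv2.imread("pics/top0.png")[190:280,180:460],None,fx=2.8,fy=2.8,interpolation=cv2.INTER_CUBIC)
cv2.imwrite("pics/crop1.png",np.vstack([a,cv2.convertScaleAbs(b,alpha=1.5)]))
```

```text
slim [0.61339254 0.1691344  0.06360171] [0.61417646 0.16790885 0.065     ] [0.61318858 0.16984192 0.065     ]
fat [0.51084381 0.18042007 0.05122088] [0.51006281 0.1818253  0.05      ] [0.51089203 0.17948801 0.05      ]
```

View pics/crop1.png

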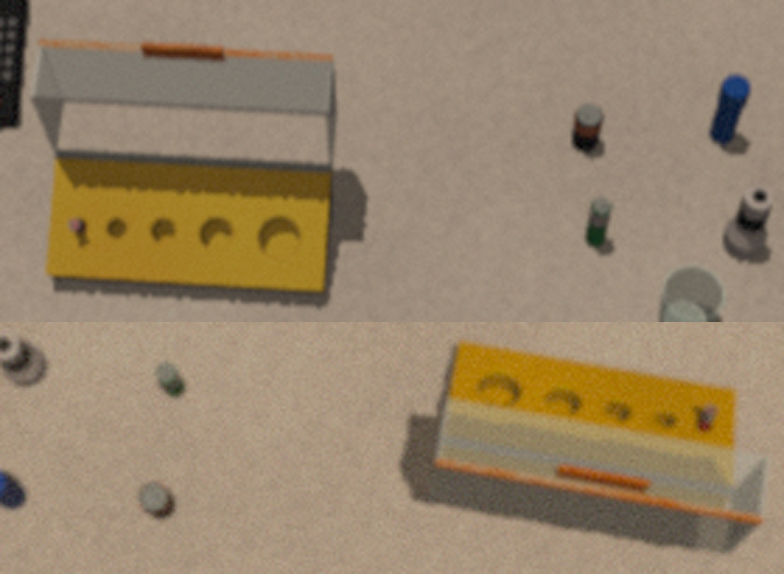

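The crop shows the red stub at scene-crop (78,228) and the empty mouths at 117, 163, 216 and 280 along row ~230. The same mouths appear in the top crop at (666,419), (618,411), (562,403) and (499,388). The row's narrow end lies towards world -y.

```bash
python3 - <<'E'
from h import *
s=ctrl.calibration("scene");t=ctrl.calibration("top")
S=np.array([(117,228),(163,229),(216,233),(280,236)])/2.8+[195,185]
T=(np.array([(666,419),(618,411),(562,403),(499,388)])-[0,322])/2.8+[180,190]
P=np.array([tri(s,a,t,b) for a,b in zip(S,T)]);print(P.round(4)); print(np.degrees(np.arctan2(*(P[0]-P[-1])[[1,0]])),np.linalg.norm(np.diff(P,axis=0),axis=1))
# lip: scene crop (183,50), top crop (602,478)
print("lip",tri(s,np.array((183,50))/2.8+[195,185],t,(np.array((602,478))-[0,322])/2.8+[180,190]))
# slab corners upper edge, lower edge in scene & top
for n,a,b in(("lowL",(50,276),(733,390)),("lowR",(324,290),(458,345)),("hoodTL",(40,42),(760,520)),("hoodTR",(333,58),(437,462))):
  print(n,tri(s,np.array(a)/2.8+[195,185],t,(np.array(b)-[0,322])/2.8+[180,190]))
E
python3 inch.py '[[-0.497,-0.312,0,2.9],[-0.497,-0.312,0,2.9],[-0.497,-0.312,0,2.9],[-0.497,-0.312,0,2.9],[-0.497,-0.312,0,2.9],[-0.497,-0.312,0,2.9],[-0.497,-0.312,0,2.9],[-0.497,-0.312,0,2.9],[-0.497,-0.312,0,2.9],[-0.497,-0.312,0,2.9]]'
```

```text
[[ 0.572  -0.2608  0.0416]
 [ 0.579  -0.2192  0.0431]
 [ 0.5871 -0.1716  0.0395]
 [ 0.5999 -0.1154  0.0444]]
-100.86939685316234 [0.04222778 0.04843038 0.05777193]
lip [ 0.49644455 -0.18073437  0.1986656 ]
lowL [ 0.60195427 -0.32530303  0.0207631 ]
lowR [ 0.64508705 -0.08141117  0.0181953 ]
hoodTL [ 0.46478677 -0.30281694  0.18767025]
hoodTR [ 0.51168575 -0.05505715  0.18606627]
time_s: 1.4
tool_pos: [0.5627, 0.1716, 0.2479]
ee_rot: [0.878, 0.478, -0.0, 0.0]
ft_force: [0.6, 1.1, 0.0]
finger_gap: 0.0855
finger_force: 0.0
```

```bash
python3 inch.py '[[0,0,0,1.177],[0,0,0,1.177],[0,0,0,1.177],[0,0,0,1.177],[0,0,0,1.177],[0,0,0,1.177],[0,0,0,1.177],[0,0,0,1.177]]'
python3 - <<'E'
from h import *
o=ctrl.get_obs(); c=ctrl.calibration("wrist"); im=ctrl.camera("wrist")[:,:,::-1]
cv2.imwrite("pics/w1.png",im); np.save("w1.npy",c["world_from_camera"]); print(o["tool_pos"],o["ee_rot"],o["q"].round(2))
for P in((.613,.169,.065),(.511,.18,.05)): print(proj(c,P))
E
```

```text
time_s: 2.4
tool_pos: [0.5608, 0.1743, 0.2481]
ee_rot: [0.996, -0.085, -0.0, 0.0]
ft_force: [0.1, -0.3, -0.9]
finger_gap: 0.0857
finger_force: 0.0
[0.56080632 0.17428573 0.24812154] [ 9.96361060e-01 -8.52326632e-02 -1.76994788e-04  1.15891993e-05] [0.19 0.44 1.65 0.   1.05 1.93]
[322.2946221  144.32800614]
[330.25152803 259.62807237]
```

View pics/w1.png

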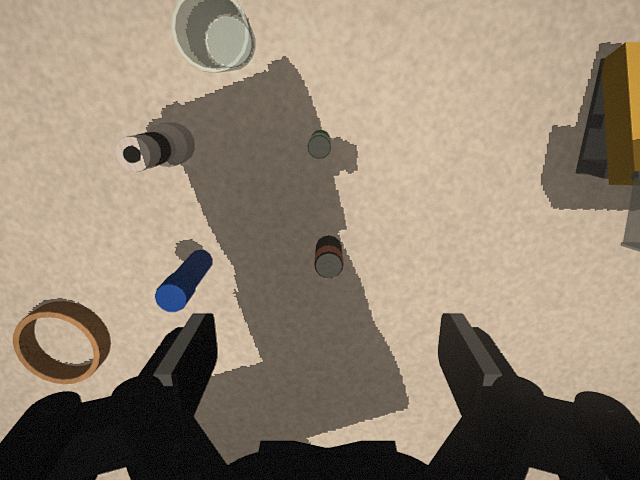

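The wrist picture shows the slim top disc at about (319,146) and the fat top disc at about (328,264). The glue stick, torch and tumbler are well to the left of both.

Run:
```python
from h import *
c=ctrl.calibration("wrist"); im=cv2.imread("pics/w1.png")
for n,(u,v),z in(("slim",(319,146),.065),("fat",(328,264),.05)):
    P=plane(c,u,v,z); print(n,P.round(4), "tool shift to grasp:",totool([P[0],P[1],.051 if n=="slim" else .042]).round(4))
    for du in (-1,1):
        w=[x for x in range(u-30,u+31)]
    print("px dia",proj(c,P+[0,-.0093 if n=="slim" else -.0131,0])-proj(c,P))
    r=im[v,u-20:u+21].astype(int); print(r.sum(1))
```

```text
slim [0.6122 0.1718 0.065 ] tool shift to grasp: [ 0.0511 -0.0062  0.1971]
px dia [11.83614436 -2.07882273]
[291 290 277 277 283 286 289 294 227 170 248 244 248 256 251 239 238 242
 245 241 250 256 255 240 243 248 249 245 246 248 231 182 299 304 290 301
 304 300 313 314 314]
fat [0.5072 0.1827 0.05  ] tool shift to grasp: [-0.0542  0.0008  0.2062]
px dia [14.40434252 -2.28459005]
[277 297 287 297 296 295 171  81 223 241 242 221 248 236 241 231 219 238
 246 248 244 244 243 240 245 211 229 231 243 252 251 240 252 212 107 234
 308 295 291 292 308]
```

```bash
python3 inch.py '[[0.051,-0.006,0.05,0],[0.051,-0.006,0.1,0],[0.051,-0.006,0.15,0],[0.051,-0.006,0.18,0],[0.051,-0.006,0.197,0],[0.051,-0.006,0.197,0]]' 0.06 20
python3 - <<'E'
from h import *
im=ctrl.camera("wrist")[:,:,::-1]; cv2.imwrite("pics/w2.png",im)
c=ctrl.calibration("wrist"); print(proj(c,(.6122,.1718,.065)), totool([.6122,.1718,.051]))
E
```

```text
time_s: 3.2
tool_pos: [0.612, 0.1715, 0.0507]
ee_rot: [0.996, -0.085, -0.001, 0.0]
ft_force: [0.5, 0.2, 0.3]
finger_gap: 0.0604
finger_force: 0.0
[326.33325079 359.49720889] [-0.00031823 -0.00015684  0.00085686]
```

View pics/w2.png

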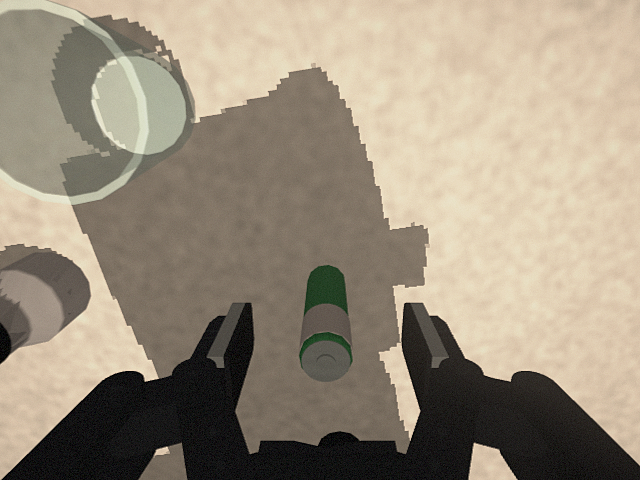

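The picture shows the slim cell's top at (326,360), as predicted, midway between the pads. I'll grip it, lift it and carry it to a viewpoint over the caddy.

```bash
python3 inch.py '[[0,0,0,0],[0,0,0,0],[0,0,0,0],[0,0,0,0],[0,0,-0.06,0],[0,0,-0.12,0]]' 0.01 25; python3 inch.py '[[0.01,0.05,-0.05,0],[0.02,0.1,-0.07,0],[0.03,0.15,-0.07,0],[0.04,0.2,-0.07,0],[0.05,0.25,-0.07,0],[0.06,0.3,-0.07,0],[0.069,0.34,-0.07,0],[0.069,0.355,-0.07,0],[0.069,0.355,-0.07,0],[0.069,0.355,-0.07,0]]'
python3 - <<'E'
from h import *
im=ctrl.camera("wrist")[:,:,::-1]; cv2.imwrite("pics/w3.png",im)
E
```

```text
time_s: 4.0
tool_pos: [0.6118, 0.1714, 0.1724]
ee_rot: [0.996, -0.085, -0.001, 0.0]
ft_force: [0.5, 0.2, 0.8]
finger_gap: 0.0175
finger_force: 24.7
time_s: 5.25
tool_pos: [0.6197, -0.1888, 0.2414]
ee_rot: [0.996, -0.085, -0.0, -0.0]
ft_force: [-0.0, -0.4, -0.6]
finger_gap: 0.0175
finger_force: 24.7
```

View pics/w3.png

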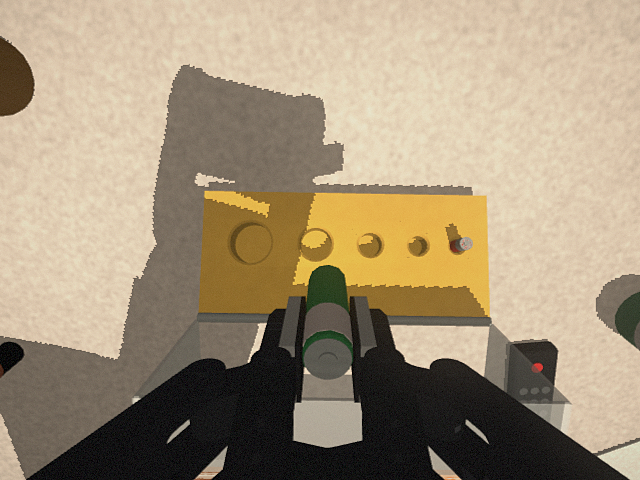

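The picture shows the empty mouths at about (417,246), (370,246), (316,245) and (252,243). The slab's low edge runs (204,193)–(487,196) and its high edge (199,315)–(491,319). The held cell's top is at (327,360). Next I'll refine the mouth and slab positions numerically.

Run:
```python
from h import *
from scipy.optimize import brentq
c=ctrl.calibration("wrist"); im=cv2.imread("pics/w3.png")
for n,a,b in(("low",(204,192.5),(487,195.5)),("high",(199,315),(491,319))):
    g=lambda z:np.linalg.norm(plane(c,*a,z)-plane(c,*b,z))-.25
    z=brentq(g,-.05,.15); print(n,z,plane(c,*a,z).round(4),plane(c,*b,z).round(4))
R_=im[:,:,2].astype(int)
print("s2 row",list(zip(range(350,392),R_[246,350:392])));print("s2 col",list(zip(range(226,266),R_[226:266,370])))
print("s3 row",list(zip(range(292,340),R_[245,292:340])));print("s3 col",list(zip(range(220,266),R_[220:266,316])))
```

```text
low 0.02869440281743979 [ 0.646  -0.0829  0.0287] [ 0.601  -0.3289  0.0287]
high 0.07321145948218291 [ 0.5508 -0.0657  0.0732] [ 0.5047 -0.3114  0.0732]
s2 row [(350, np.int64(230)), (351, np.int64(230)), (352, np.int64(231)), (353, np.int64(229)), (354, np.int64(231)), (355, np.int64(233)), (356, np.int64(230)), (357, np.int64(201)), (358, np.int64(195)), (359, np.int64(138)), (360, np.int64(146)), (361, np.int64(146)), (362, np.int64(143)), (363, np.int64(148)), (364, np.int64(151)), (365, np.int64(146)), (366, np.int64(148)), (367, np.int64(148)), (368, np.int64(147)), (369, np.int64(143)), (370, np.int64(151)), (371, np.int64(150)), (372, np.int64(145)), (373, np.int64(149)), (374, np.int64(140)), (375, np.int64(148)), (376, np.int64(148)), (377, np.int64(151)), (378, np.int64(139)), (379, np.int64(92)), (380, np.int64(102)), (381, np.int64(138)), (382, np.int64(185)), (383, np.int64(188)), (384, np.int64(226)), (385, np.int64(236)), (386, np.int64(229)), (387, np.int64(229)), (388, np.int64(233)), (389, np.int64(232)), (390, np.int64(228)), (391, np.int64(229))]
s2 col [(226, np
[... 2255 characters left out ...]
4, np.int64(230)), (235, np.int64(230)), (236, np.int64(229)), (237, np.int64(229)), (238, np.int64(229)), (239, np.int64(231)), (240, np.int64(229)), (241, np.int64(230)), (242, np.int64(229)), (243, np.int64(230)), (244, np.int64(231)), (245, np.int64(233)), (246, np.int64(237)), (247, np.int64(216)), (248, np.int64(141)), (249, np.int64(148)), (250, np.int64(152)), (251, np.int64(153)), (252, np.int64(148)), (253, np.int64(153)), (254, np.int64(150)), (255, np.int64(147)), (256, np.int64(147)), (257, np.int64(149)), (258, np.int64(150)), (259, np.int64(154)), (260, np.int64(150)), (261, np.int64(172)), (262, np.int64(242)), (263, np.int64(234)), (264, np.int64(231)), (265, np.int64(232))]
```

Run:
```python
from h import *
c=ctrl.calibration("wrist"); np.save("w3.npy",c["world_from_camera"])
for z in(.042,.047,.052): print(z,plane(c,370.3,245.5,z).round(4),plane(c,315.4,244.7,z).round(4))
s=ctrl.calibration("scene");t=ctrl.calibration("top");a=ctrl.camera("scene")[:,:,::-1];b=ctrl.camera("top")[:,:,::-1]
# slab outline by yellow mask
for n,im in(("scene",cv2.imread("pics/scene0.png")),("top",cv2.imread("pics/top0.png"))):
    m=cv2.inRange(cv2.cvtColor(im,cv2.COLOR_BGR2HSV),(20,170,70),(32,255,255)); cn=max(cv2.findContours(m,0,2)[0],key=cv2.contourArea)
    print(n,cv2.approxPolyDP(cn,3,True)[:,0].tolist())
print(totool([.578,-.2195,.14]))
```

```text
0.042 [ 0.5768 -0.2201  0.042 ] [ 0.5858 -0.1723  0.042 ]
0.047 [ 0.5787 -0.2199  0.047 ] [ 0.5876 -0.1727  0.047 ]
0.052 [ 0.5807 -0.2196  0.052 ] [ 0.5894 -0.1732  0.052 ]
scene [[215, 244], [215, 283], [310, 287], [311, 247]]
top [[344, 198], [341, 216], [441, 233], [439, 214]]
[-0.03606405  0.03730143  0.10142375]
```

```bash
python3 inch.py '[[-0.02,0.02,0.03,0],[-0.036,0.037,0.06,0],[-0.036,0.037,0.1,0],[-0.036,0.037,0.1,0],[-0.036,0.037,0.1,0]]'
python3 - <<'E'
from h import *
im=ctrl.camera("wrist")[:,:,::-1]; cv2.imwrite("pics/w4.png",im);np.save("w4.npy",ctrl.calibration("wrist")["world_from_camera"])
E
```

```text
time_s: 6.02
tool_pos: [0.5787, -0.2201, 0.1426]
ee_rot: [0.996, -0.085, 0.001, 0.0]
ft_force: [-0.7, 0.3, 0.2]
finger_gap: 0.0173
finger_force: 24.7
```

View pics/w4.png

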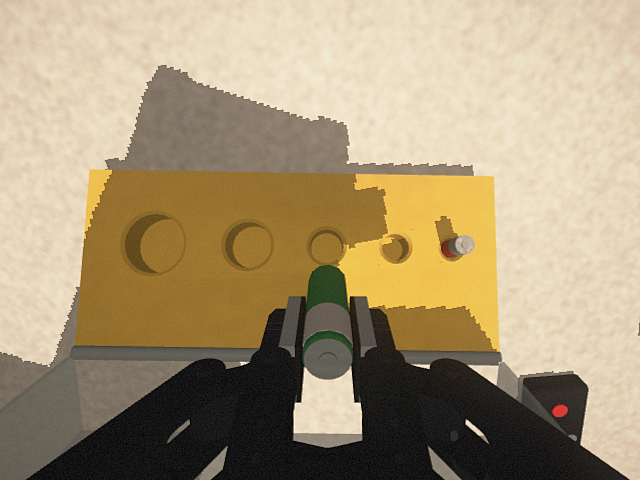

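The picture shows slot 2 at about (327,246), directly ahead of the held cell's foot at (327,268). Slot 3 is at (248,246), slot 4 at (153,244) and slot 1 at (396,249). I'll triangulate these against the previous view.

Run:
```python
from h import *
base=ctrl.calibration("wrist")
def cal(n): d=dict(base); d["world_from_camera"]=np.load(n+".npy"); return d
im={n:cv2.cvtColor(cv2.imread(f"pics/{n}.png"),cv2.COLOR_BGR2HSV) for n in("w3","w4")}
A={1:(417.5,246),2:(370.3,245.5),3:(315.4,244.7),4:(252,243)};B={1:(396.5,249),2:(327,246),3:(248,246),4:(153.5,244)}
V=cv2.imread("pics/w4.png")[:,:,2].astype(int)
e=lambda r:[int(i) for i in np.where(abs(np.diff(cv2.GaussianBlur(r.astype(np.uint8).reshape(1,-1),(3,1),0)[0].astype(int)))>9)[0]]
print("s2row",[300+i for i in e(V[246,300:356])],"s2col",[220+i for i in e(V[220:272,327])])
print("s3row",[215+i for i in e(V[246,215:282])],"s3col",[215+i for i in e(V[215:280,248])])
print("s4row",[112+i for i in e(V[244,112:196])],"s4col",[205+i for i in e(V[205:285,153])])
P=np.array([tri(cal("w3"),A[k],cal("w4"),B[k]) for k in A]);print(P.round(4))
D=lambda c,S,z:np.linalg.norm(plane(c,*S[4],z)-plane(c,*S[1],z))
for z in(.04,.045,.05,.055): print(z,D(cal("w3"),A,z),D(cal("w4"),B,z))
for z in(.042,.047,.052): print(plane(cal("w4"),*B[2],z).round(4))
from scipy.optimize import brentq
for n,a,b in(("low",(90,170),(494,177)),("high",(77,346),(498,352))):
    g=lambda z:np.linalg.norm(plane(cal("w4"),*a,z)-plane(cal("w4"),*b,z))-.25
    z=brentq(g,-.05,.15); print(n,z,plane(cal("w4"),*a,z).round(4),plane(cal("w4"),*b,z).round(4))
```

```text
s2row [305, 306, 310, 311, 340, 341, 342, 343, 344, 345, 346, 347, 348, 349, 353, 354] s2col [228, 229, 232, 233, 262, 263, 264, 265]
s3row [224, 225, 231, 232, 233] s3col [221, 222, 226, 227, 267, 270]
s4row [123, 124, 125, 139, 140] s4col [213, 214, 222, 223, 224, 268, 269, 270, 272, 273, 275]
[[ 0.5621 -0.2644  0.0249]
 [ 0.578  -0.2201  0.0435]
 [ 0.5868 -0.1725  0.0442]
 [ 0.6001 -0.1198  0.0517]]
0.04 0.14761914721097835 0.15168255926660304
0.045 0.1453660962201934 0.1483750163419603
0.05 0.14311304522940838 0.1450674734173174
0.055 0.1408599942386234 0.14175993049267457
[ 0.578  -0.2201  0.042 ]
[ 0.5798 -0.2204  0.047 ]
[ 0.5816 -0.2208  0.052 ]
low 0.02755936560727784 [ 0.6468 -0.0836  0.0276] [ 0.6001 -0.3292  0.0276]
high 0.07078831008910495 [ 0.5514 -0.0653  0.0708] [ 0.5047 -0.3109  0.0708]
```

```bash
python3 inch.py '[[0,0,0.02,0.018],[0,0,0.038,0.018],[0,0,0.042,0.018],[0,0,0.046,0.018],[0,0,0.049,0.018],[0,0,0.0515,0.018],[0,0,0.0515,0.018]]'
```

```text
time_s: 6.95
tool_pos: [0.5793, -0.2205, 0.0905]
ee_rot: [0.996, -0.094, 0.002, 0.0]
ft_force: [6.2, 2.3, 0.8]
finger_gap: 0.0176
finger_force: 24.9
```

```bash
python3 inch.py '[[0.002,0,0.0002,0],[0.004,0,0.0004,0],[0.006,0,0.0008,0],[0.008,0,0.0012,0],[0.008,0,0.0012,0]]'
```

```text
time_s: 7.58
tool_pos: [0.5847, -0.2213, 0.0886]
ee_rot: [0.996, -0.094, -0.002, -0.001]
ft_force: [-3.0, 3.6, 5.9]
finger_gap: 0.0173
finger_force: 26.0
```

```bash
python3 inch.py '[[0.002,0,0.0006,0],[0.004,0,0.0012,0],[0.006,0,0.002,0],[0.008,0,0.0029,0],[0.01,0,0.004,0],[0.012,0,0.005,0],[0.012,0,0.005,0]]'
python3 - <<'E'
from h import *
im=ctrl.camera("wrist")[:,:,::-1]; cv2.imwrite("pics/w5.png",im)
s=ctrl.camera("scene")[:,:,::-1][190:310,190:330]; s=cv2.resize(s,None,fx=3.4,fy=3.4,interpolation=cv2.INTER_CUBIC)
w=im[200:480,180:480]; h=s.shape[0]; w=cv2.resize(w,(int(300*h/280*0.75),int(h*0.75))); w=cv2.copyMakeBorder(w,0,h-w.shape[0],0,0,0)
o=np.hstack([s,w])[:, :800]; print(o.shape); cv2.imwrite("pics/c5.png",o)
E
```

```text
time_s: 8.45
tool_pos: [0.5966, -0.2236, 0.0835]
ee_rot: [0.996, -0.094, -0.001, -0.001]
ft_force: [-4.4, 3.1, 4.9]
finger_gap: 0.0174
finger_force: 27.1
(408, 800, 3)
```

View pics/c5.png

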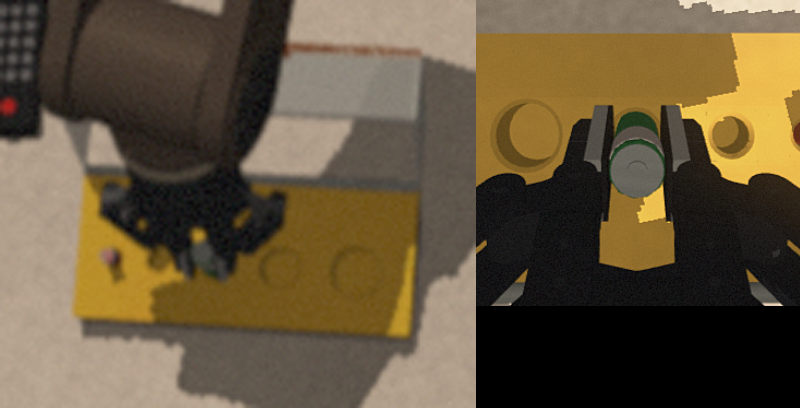

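The picture shows the slim cell tilted into line with its slot, its foot inside the mouth. Next I push along the slot axis.

```bash
python3 inch.py '[[-0.001,0,0.002,0],[-0.002,0,0.004,0],[-0.003,0,0.006,0],[-0.004,0,0.0083,0],[-0.005,0,0.0105,0],[-0.006,0,0.0127,0],[-0.007,0,0.0145,0],[-0.0075,0,0.016,0],[-0.0075,0,0.016,0]]' - 40
python3 - <<'E'
from h import *
o=ctrl.get_obs(); M=np.array([.579,-.2202,.0447]); n=np.array([.4151,-.0792,.9063]); d=np.array([.982,-.187,0])
g=o["tool_pos"]+[0,0,.002]-M; print("s,z",g@d,g[2],"axial",g@n,"expected home .0307")
E
```

```text
time_s: 9.68
tool_pos: [0.5937, -0.2234, 0.0716]
ee_rot: [0.996, -0.095, 0.005, 0.001]
ft_force: [6.9, 5.5, 30.1]
finger_gap: 0.0172
finger_force: 44.8
s,z 0.014997632036382156 0.02890644443608984 axial 0.03253802886039502 expected home .0307
```

```bash
python3 inch.py '[[0,0,-0.001,0],[0,0,-0.001,0],[0,0,-0.001,0],[0,0,-0.03,0],[0.002,0,-0.055,0],[0.002,0,-0.055,0]]' 0.032 20; python3 inch.py '[[0.003,0,0,0],[0.003,0,0,0],[0.003,0,0,0],[0.003,0,0,0],[0.003,0,0,0]]' 0;  python3 - <<'E'
from h import *
im=ctrl.camera("wrist")[:,:,::-1]; cv2.imwrite("pics/w6.png",im); c=ctrl.calibration("wrist");np.save("w6.npy",c["world_from_camera"])
M=np.array([.579,-.2202,.0447]); n=np.array([.4151,-.0792,.9063])
print("expect top at",proj(c,M+.043*n),"3mm proud",proj(c,M+.046*n)); print(totool(M+.043*n))
E
```

```text
time_s: 10.42
tool_pos: [0.5927, -0.2235, 0.1238]
ee_rot: [0.996, -0.094, 0.001, 0.0]
ft_force: [-1.1, 0.3, -0.3]
finger_gap: 0.032
finger_force: 0.0
time_s: 11.05
tool_pos: [0.595, -0.2237, 0.1224]
ee_rot: [0.996, -0.094, -0.0, -0.0]
ft_force: [0.5, -0.7, 0.2]
finger_gap: 0.0001
finger_force: 0.0
expect top at [326.0787042  286.48069117] 3mm proud [326.05492107 286.61606771]
[ 0.001756   -0.00036396  0.03883046]
```

View pics/w6.png

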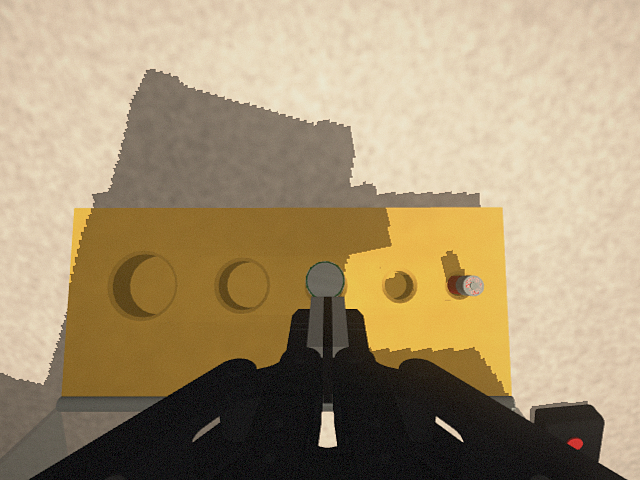

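The picture shows the slim cell upright in slot 2, its top at (325,280), leaning slightly downhill within its clearance. I'll press it with closed fingertips to check it is home, reading the contact height.

```bash
python3 inch.py '[[0.004,0,0.01,0],[0.004,0,0.014,0],[0.004,0,0.016,0],[0.004,0,0.018,0],[0.004,0,0.018,0]]' 0 20; python3 inch.py '[[0,0,0.002,0],[0,0,0.004,0],[0,0,0.004,0]]';  python3 inch.py '[[-0.001,0,0.002,0],[-0.002,0,0.004,0],[-0.002,0,0.004,0]]'
```

```text
time_s: 11.72
tool_pos: [0.599, -0.2244, 0.1045]
ee_rot: [0.996, -0.094, -0.0, -0.0]
ft_force: [0.4, 0.9, -0.7]
finger_gap: -0.0001
finger_force: 0.0
time_s: 12.1
tool_pos: [0.6, -0.2248, 0.102]
ee_rot: [0.996, -0.094, 0.002, 0.001]
ft_force: [0.3, 0.0, 11.0]
finger_gap: 0.0
finger_force: 5.1
time_s: 12.48
tool_pos: [0.6003, -0.2254, 0.1012]
ee_rot: [0.996, -0.094, 0.005, 0.002]
ft_force: [3.0, -0.2, 30.7]
finger_gap: 0.0
finger_force: 15.4
```

The press met a rigid stop at tip height ~0.085 m, with 30 N moving it only 0.8 mm, so the slim cell is home. Now for the fat cell.

```bash
python3 inch.py '[[0,0,-0.06,0],[0,0,-0.12,0],[-0.02,-0.055,-0.12,0],[-0.042,-0.11,-0.12,0],[-0.065,-0.165,-0.12,0],[-0.09,-0.22,-0.12,0],[-0.115,-0.275,-0.12,0],[-0.14,-0.33,-0.12,0],[-0.167,-0.383,-0.12,0],[-0.167,-0.383,-0.12,0]]' 0.06
python3 - <<'E'
from h import *
print(totool([.5072,.1827,.0435])); c=ctrl.calibration("wrist"); im=ctrl.camera("wrist")[:,:,::-1]; cv2.imwrite("pics/w7.png",im)
u,v=proj(c,(.5072,.1827,.05)); print(u,v); 
u,v=int(u),int(v); V=im.astype(int).sum(2); print(V[v,u-30:u+31].tolist()); print(V[v-30:v+31,u].tolist())
E
```

```text
time_s: 13.72
tool_pos: [0.5037, 0.1867, 0.2167]
ee_rot: [0.996, -0.092, 0.0, -0.0]
ft_force: [-0.5, -1.2, -0.1]
finger_gap: 0.0602
finger_force: 0.0
[0.00417096 0.00339069 0.17320322]
331.41134136085765 210.2143633710367
[302, 305, 299, 302, 314, 304, 299, 314, 300, 306, 305, 290, 298, 294, 289, 139, 130, 241, 248, 240, 245, 255, 245, 269, 239, 251, 241, 249, 262, 259, 254, 260, 250, 263, 252, 262, 244, 255, 250, 260, 250, 256, 262, 268, 260, 259, 225, 120, 335, 590, 595, 583, 594, 601, 594, 588, 588, 578, 579, 583, 580]
[325, 317, 333, 308, 89, 90, 104, 99, 112, 78, 139, 185, 192, 198, 188, 138, 97, 165, 263, 251, 261, 247, 258, 254, 248, 252, 259, 246, 246, 257, 254, 253, 240, 257, 246, 256, 257, 261, 260, 248, 253, 243, 245, 240, 257, 257, 215, 215, 328, 326, 311, 314, 308, 310, 308, 297, 305, 303, 314, 318, 314]
```

```bash
python3 inch.py '[[0.003,0.004,0.05,0],[0.003,0.004,0.1,0],[0.003,0.004,0.14,0],[0.003,0.004,0.165,0],[0.003,0.004,0.173,0],[0.003,0.004,0.173,0],[0.003,0.004,0.173,0]]'; python3 inch.py '[[0,0,0,0],[0,0,0,0],[0,0,0,0],[0,0,0,0]]' 0.015 25
python3 - <<'E'
from h import *
c=ctrl.calibration("wrist"); im=ctrl.camera("wrist")[:,:,::-1]; cv2.imwrite("pics/w8.png",im)
o=ctrl.get_obs(); P=o["tool_pos"]*[1,1,0]+[0,0,.05]; u,v=proj(c,P); print(u,v)
u,v=int(u),int(v); V=im.astype(int).sum(2); print(V[v-50:v+51,u].tolist()); print(totool([.63,-.15,.2]))
E
```

```text
time_s: 14.65
tool_pos: [0.5078, 0.1789, 0.0447]
ee_rot: [0.996, -0.095, 0.001, -0.0]
ft_force: [-0.5, 0.1, 0.2]
finger_gap: 0.0601
finger_force: 0.0
time_s: 15.15
tool_pos: [0.5076, 0.1792, 0.0441]
ee_rot: [0.996, -0.094, 0.001, -0.0]
ft_force: [-0.2, -0.2, 6.6]
finger_gap: 0.0255
finger_force: 24.0
326.7349339502988 346.2061780353672
[69, 143, 209, 200, 206, 183, 196, 205, 174, 197, 190, 202, 206, 199, 181, 179, 192, 203, 195, 178, 186, 256, 71, 51, 58, 45, 42, 48, 142, 274, 270, 282, 277, 285, 282, 289, 280, 280, 271, 277, 280, 268, 279, 271, 277, 290, 266, 209, 216, 294, 268, 274, 272, 288, 284, 271, 284, 269, 278, 265, 267, 267, 268, 255, 276, 279, 283, 269, 284, 272, 279, 267, 272, 265, 261, 257, 265, 277, 259, 277, 281, 265, 266, 274, 367, 355, 343, 336, 318, 345, 345, 331, 358, 350, 338, 346, 353, 364, 340, 371, 354]
[ 0.18226583  0.300208   -0.15586084]
```

```bash
python3 inch.py '[[0,0,-0.06,0],[0,0,-0.12,0],[0.04,0.038,-0.155,0],[0.08,0.076,-0.155,0],[0.117,0.115,-0.155,0],[0.154,0.153,-0.155,0],[0.16,0.21,-0.155,0],[0.168,0.267,-0.155,0],[0.175,0.32,-0.155,0],[0.175,0.32,-0.155,0]]'
python3 - <<'E'
from h import *
M=np.array([.5872,-.1726,.0447]); d=np.array([.982,-.187,0])
c=ctrl.calibration("wrist"); im=ctrl.camera("wrist")[:,:,::-1]; cv2.imwrite("pics/w9.png",im)
u,v=proj(c,M); print("M3 px",u,v,totool(M+.0025*d+[0,0,.13-.0447]))
for k in ((.579,-.2202,.0447),): print(proj(c,k))
u,v=int(u),int(v);V=im[:,:,2].astype(int); print(V[v,u-30:u+31].tolist()); print(V[v-30:v+31,u].tolist())
E
```

```text
time_s: 16.45
tool_pos: [0.6183, -0.1716, 0.1981]
ee_rot: [0.995, -0.097, -0.0, 0.0]
ft_force: [-0.6, 0.3, -1.2]
finger_gap: 0.0258
finger_force: 24.6
M3 px 336.0969018330819 257.9615452723764 [-0.02758088  0.00887783  0.06817178]
[398.87733492 256.61997032]
[157, 157, 150, 154, 156, 151, 153, 201, 236, 226, 222, 185, 128, 162, 223, 239, 236, 237, 236, 235, 235, 235, 235, 236, 235, 235, 233, 237, 234, 235, 236, 238, 237, 232, 169, 137, 146, 144, 150, 155, 157, 159, 158, 156, 158, 150, 124, 123, 179, 198, 217, 233, 237, 235, 236, 236, 236, 236, 236, 234, 234]
[237, 237, 235, 235, 233, 233, 235, 234, 234, 236, 236, 237, 199, 156, 187, 242, 237, 236, 235, 236, 235, 234, 234, 235, 236, 235, 232, 235, 235, 237, 236, 234, 239, 240, 145, 150, 156, 156, 158, 158, 159, 155, 156, 157, 106, 33, 40, 44, 50, 39, 37, 39, 45, 43, 43, 43, 45, 45, 43, 37, 44]
```

```bash
python3 inch.py '[[-0.01,0.005,0.03,0],[-0.0276,0.0088,0.06,0],[-0.0276,0.0088,0.085,0],[-0.0276,0.0088,0.1,0],[-0.0276,0.0088,0.104,0],[-0.0276,0.0088,0.107,0],[-0.0276,0.0088,0.11,0],[-0.0276,0.0088,0.1136,0],[-0.0276,0.0088,0.1136,0]]';python3 - <<'E'
from h import *
M=np.array([.5872,-.1726,.0447]); d=np.array([.982,-.187,0]); print(totool(M+.0025*d+[0,0,.0845-.0447]))
E
```

```text
time_s: 17.62
tool_pos: [0.5942, -0.1722, 0.0889]
ee_rot: [0.996, -0.094, 0.006, 0.001]
ft_force: [9.0, -0.4, 17.5]
finger_gap: 0.0249
finger_force: 23.5
[-0.00437527  0.00173345  0.0043451 ]
```

Run:
```python
from h import *
cv2.imwrite("pics/w10.png",ctrl.camera("wrist")[:,:,::-1])
for n in("w8","w9","w10"):
    im=cv2.imread(f"pics/{n}.png").astype(int); col=im[280:420,327].sum(1)
    print(n,[(280+i,int(col[i])) for i in range(0,140,3)])
```

```text
w8 [(280, 64), (283, 77), (286, 86), (289, 83), (292, 73), (295, 55), (298, 203), (301, 197), (304, 200), (307, 186), (310, 186), (313, 189), (316, 196), (319, 38), (322, 59), (325, 287), (328, 278), (331, 275), (334, 276), (337, 288), (340, 275), (343, 219), (346, 272), (349, 280), (352, 283), (355, 274), (358, 271), (361, 282), (364, 286), (367, 270), (370, 276), (373, 248), (376, 270), (379, 278), (382, 333), (385, 330), (388, 333), (391, 358), (394, 365), (397, 349), (400, 332), (403, 333), (406, 340), (409, 336), (412, 341), (415, 344), (418, 328)]
w9 [(280, 79), (283, 92), (286, 96), (289, 108), (292, 60), (295, 88), (298, 205), (301, 200), (304, 199), (307, 184), (310, 218), (313, 193), (316, 196), (319, 89), (322, 51), (325, 303), (328, 265), (331, 279), (334, 278), (337, 268), (340, 273), (343, 209), (346, 271), (349, 279), (352, 277), (355, 278), (358, 288), (361, 280), (364, 264), (367, 274), (370, 262), (373, 262), (376, 261), (379, 419), (382, 632), (385, 641), (388, 644), (391, 653), (394, 649), (397, 651), (400, 641), (403, 638), (406, 432), (409, 403), (412, 400), (415, 395), (418, 381)]
w10 [(280, 45), (283, 85), (286, 82), (289, 57), (292, 96), (295, 57), (298, 183), (301, 202), (304, 184), (307, 196), (310, 279), (313, 73), (316, 241), (319, 310), (322, 294), (325, 300), (328, 278), (331, 299), (334, 301), (337, 254), (340, 294), (343, 306), (346, 301), (349, 301), (352, 289), (355, 293), (358, 291), (361, 287), (364, 285), (367, 286), (370, 304), (373, 289), (376, 291), (379, 234), (382, 326), (385, 329), (388, 330), (391, 315), (394, 328), (397, 324), (400, 301), (403, 312), (406, 312), (409, 319), (412, 316), (415, 322), (418, 323)]
```

Run:
```python
from h import *
from scipy.optimize import least_squares
c=ctrl.calibration("wrist"); o=ctrl.get_obs(); r=R.from_quat(o["ee_rot"])
def rows(p,x0): # tilt deg, height of top above G
    f=np.radians(p[0]); T=np.array([x0+p[1]*np.sin(f),0,-.002-p[1]*np.cos(f)]); e=.0131*np.array([np.cos(f),0,np.sin(f)])
    return [proj(c,o["tool_pos"]+r.apply(T+k*e))[1] for k in(1,-1)]
print("vertical check",rows([0,.0039],-.0025),"w9 saw 323.5,378")
for x0 in(-.001,-.0025,-.004):
    s=least_squares(lambda p:np.array(rows([p[0]*10,p[1]*.01],x0))-[314.5,380],[1,.4]); print(x0,s.x[0]*10,s.x[1]*.01,s.cost)
```

```text
vertical check [np.float64(320.35232875463055), np.float64(382.03038771018714)] w9 saw 323.5,378
-0.001 4.632295954511524 0.004032386858672678 2.7464981276174747e-26
-0.0025 6.688367853783376 0.0015975216003485016 2.7464981276174747e-26
-0.004 9.242381225756132 -0.0012308683214197352 1.8243869883259798e-19
```

Run:
```python
from h import *
from scipy.optimize import least_squares
c=ctrl.calibration("wrist"); o=ctrl.get_obs(); r=R.from_quat(o["ee_rot"])
def rows(p,x0):
    f=np.radians(p[0]); T=np.array([x0+p[1]*np.sin(f),0,-.002-p[1]*np.cos(f)]); e=.0117*np.array([np.cos(f),0,np.sin(f)])
    return [proj(c,o["tool_pos"]+r.apply(T+k*e))[1] for k in(1,-1)]
print("vertical check",rows([0,.0039],-.0025),"w9 saw 323.5,378")
M=np.array([.5872,-.1726,.0447]); d=np.array([.982,-.187,0])
for x0 in(-.001,-.0025,-.004):
    s=least_squares(lambda p:np.array(rows([p[0]*10,p[1]*.01],x0))-[314.5,379.5],[1,.4]); f=np.radians(s.x[0]*10); h=s.x[1]*.01
    g=(o["tool_pos"]-M); G=np.array([g@d+x0,o["tool_pos"][2]+.002]); F=G-(.05-h)*np.array([np.sin(f),np.cos(f)])
    D=F-[0,.0447]; print(x0,np.degrees(f),h,"foot s,z",F,"uphill",D@[-np.cos(.4363),np.sin(.4363)],"depth",-D@[np.sin(.4363),np.cos(.4363)])
```

```text
vertical check [np.float64(323.840105366383), np.float64(378.9166118706695)] w9 saw 323.5,378
-0.001 16.617862650492384 0.005515517661945571 foot s,z [-0.00689073  0.04826897] uphill 0.007753421658871458 depth -0.0003226916064482435
-0.0025 22.982391340595033 0.0018334279415117155 foot s,z [-0.01447529  0.04655215] uphill 0.013901961967446474 depth 0.00443845705710798
-0.004 24.602694820047603 -0.003962728149958366 foot s,z [-0.01963469  0.04183169] uphill 0.016583225500814175 depth 0.01089701719484152
```

```bash
python3 inch.py '[[0.0044,0,-0.006,0],[0.0044,0,-0.012,0],[0.01,0,-0.012,0],[0.0145,0,-0.012,0],[0.0145,0,-0.01,0],[0.0145,0,-0.01,0]]'
cat > fit.py <<'E'
from h import *
from scipy.optimize import least_squares
c=ctrl.calibration("wrist"); o=ctrl.get_obs(); r=R.from_quat(o["ee_rot"]); im=ctrl.camera("wrist")[:,:,::-1]; cv2.imwrite("pics/f%d.png"%(o["time_s"]*100),im)
col=cv2.blur(im,(7,1))[280:420,327].astype(int).sum(1)
print([(280+i,int(col[i])) for i in range(0,120,2)])
def rows(p,x0):
    f=np.radians(p[0]); T=np.array([x0+p[1]*np.sin(f),0,-.002-p[1]*np.cos(f)]); e=.0117*np.array([np.cos(f),0,np.sin(f)])
    return [proj(c,o["tool_pos"]+r.apply(T+k*e))[1] for k in(1,-1)]
M=np.array([.5872,-.1726,.0447]); d=np.array([.982,-.187,0]); a=np.radians(25)
def state(lo,hi):
  for h in(.002,.0039,.006):
    s=least_squares(lambda p:np.array(rows([p[0]*10,h],p[1]*.01))-[lo,hi],[1,-.2]); f=np.radians(s.x[0]*10); x0=s.x[1]*.01
    g=o["tool_pos"]-M; G=np.array([g@d+x0,o["tool_pos"][2]+.002]); D=G-(.05-h)*np.array([np.sin(f),np.cos(f)])-[0,.0447]
    print("h",h,"x0 %.4f tilt %.1f uphill %.4f depth %.4f"%(x0,np.degrees(f),D@[-np.cos(a),np.sin(a)],-D@[np.sin(a),np.cos(a)]))
E
python3 fit.py
```

```text
time_s: 18.42
tool_pos: [0.6042, -0.1743, 0.0944]
ee_rot: [0.996, -0.094, -0.0, -0.0]
ft_force: [-0.1, 0.7, -0.4]
finger_gap: 0.0253
finger_force: 24.8
[(280, 69), (282, 87), (284, 71), (286, 82), (288, 77), (290, 74), (292, 79), (294, 88), (296, 82), (298, 195), (300, 196), (302, 184), (304, 186), (306, 188), (308, 185), (310, 275), (312, 49), (314, 66), (316, 211), (318, 295), (320, 298), (322, 306), (324, 300), (326, 297), (328, 297), (330, 300), (332, 297), (334, 296), (336, 230), (338, 302), (340, 293), (342, 299), (344, 301), (346, 295), (348, 291), (350, 291), (352, 288), (354, 290), (356, 301), (358, 302), (360, 299), (362, 298), (364, 286), (366, 285), (368, 285), (370, 289), (372, 287), (374, 286), (376, 288), (378, 280), (380, 318), (382, 318), (384, 319), (386, 323), (388, 319), (390, 322), (392, 322), (394, 325), (396, 323), (398, 315)]
```

Run:
```python
from fit import *
state(316,379)
```

```text
[(280, 65), (282, 77), (284, 74), (286, 80), (288, 83), (290, 76), (292, 75), (294, 73), (296, 89), (298, 199), (300, 190), (302, 189), (304, 186), (306, 188), (308, 184), (310, 272), (312, 65), (314, 66), (316, 209), (318, 295), (320, 300), (322, 300), (324, 304), (326, 295), (328, 299), (330, 295), (332, 294), (334, 295), (336, 233), (338, 298), (340, 296), (342, 302), (344, 300), (346, 294), (348, 292), (350, 290), (352, 290), (354, 293), (356, 299), (358, 294), (360, 304), (362, 298), (364, 288), (366, 284), (368, 285), (370, 288), (372, 282), (374, 289), (376, 287), (378, 280), (380, 315), (382, 319), (384, 319), (386, 324), (388, 320), (390, 322), (392, 322), (394, 325), (396, 319), (398, 314)]
h 0.002 x0 -0.0025 tilt 16.1 uphill 0.0014 depth -0.0057
h 0.0039 x0 -0.0016 tilt 13.7 uphill -0.0010 depth -0.0083
h 0.006 x0 -0.0005 tilt 11.2 uphill -0.0035 depth -0.0113
```

```bash
python3 inch.py '[[-0.001,0,0.0023,0],[-0.002,0,0.0046,0],[-0.003,0,0.0068,0],[-0.004,0,0.0091,0],[-0.004,0,0.0091,0]]'; python3 - <<'E' | tail -3
from fit import *
print([float(x) for x in totool(M+.0025*d)])
E
```

```text
time_s: 19.15
tool_pos: [0.6004, -0.1736, 0.0857]
ee_rot: [0.996, -0.094, -0.0, -0.0]
ft_force: [-0.8, -0.0, -0.8]
finger_gap: 0.0254
finger_force: 24.8
[(280, 62), (282, 80), (284, 63), (286, 82), (288, 75), (290, 79), (292, 82), (294, 77), (296, 86), (298, 193), (300, 189), (302, 191), (304, 191), (306, 183), (308, 189), (310, 275), (312, 65), (314, 65), (316, 217), (318, 299), (320, 301), (322, 306), (324, 299), (326, 294), (328, 300), (330, 296), (332, 299), (334, 303), (336, 233), (338, 302), (340, 291), (342, 298), (344, 300), (346, 304), (348, 288), (350, 291), (352, 292), (354, 293), (356, 298), (358, 304), (360, 306), (362, 301), (364, 292), (366, 281), (368, 283), (370, 290), (372, 292), (374, 288), (376, 287), (378, 284), (380, 322), (382, 328), (384, 322), (386, 315), (388, 323), (390, 323), (392, 326), (394, 323), (396, 327), (398, 326)]
[-0.010729096702541541, 0.0015258552584153653, 0.04112894160559852]
```

```bash
python3 inch.py '[[-0.0005,0.001,0.001,0],[-0.001,0.001,0.002,0],[-0.0015,0.001,0.003,0],[-0.002,0.001,0.0045,0],[-0.002,0.001,0.0045,0]]'
```

```text
time_s: 19.82
tool_pos: [0.5986, -0.1743, 0.0818]
ee_rot: [0.996, -0.094, 0.0, 0.0]
ft_force: [-0.4, -0.4, 3.8]
finger_gap: 0.0251
finger_force: 25.2
```

```bash
python3 inch.py '[[0.002,0,0.0006,0],[0.004,0,0.0012,0],[0.006,0,0.002,0],[0.0075,0,0.003,0],[0.0075,0,0.004,0],[0.0075,0,0.004,0]]'
python3 - <<'E'
from fit import *
state(316,379)
E
```

```text
time_s: 20.58
tool_pos: [0.6066, -0.1758, 0.0796]
ee_rot: [0.996, -0.094, 0.002, 0.0]
ft_force: [-2.5, 1.6, 20.9]
finger_gap: 0.0253
finger_force: 28.0
[(280, 313), (282, 317), (284, 315), (286, 325), (288, 326), (290, 333), (292, 331), (294, 284), (296, 69), (298, 79), (300, 72), (302, 80), (304, 188), (306, 175), (308, 169), (310, 298), (312, 59), (314, 94), (316, 340), (318, 323), (320, 328), (322, 331), (324, 322), (326, 322), (328, 318), (330, 320), (332, 317), (334, 321), (336, 218), (338, 320), (340, 311), (342, 322), (344, 318), (346, 318), (348, 311), (350, 304), (352, 307), (354, 310), (356, 310), (358, 320), (360, 314), (362, 313), (364, 312), (366, 305), (368, 301), (370, 299), (372, 299), (374, 300), (376, 296), (378, 295), (380, 296), (382, 288), (384, 267), (386, 318), (388, 321), (390, 318), (392, 313), (394, 315), (396, 312), (398, 318)]
h 0.002 x0 -0.0025 tilt 16.1 uphill -0.0073 depth 0.0068
h 0.0039 x0 -0.0016 tilt 13.7 uphill -0.0098 depth 0.0042
h 0.006 x0 -0.0005 tilt 11.2 uphill -0.0122 depth 0.0012
```

```bash
python3 - <<'E' | tail -3
from fit import *
state(314.5,385)
E
```

```text
h 0.002 x0 -0.0039 tilt 34.6 uphill 0.0094 depth 0.0073
h 0.0039 x0 -0.0038 tilt 34.1 uphill 0.0086 depth 0.0054
h 0.006 x0 -0.0037 tilt 33.6 uphill 0.0078 depth 0.0034
```

```bash
ls -t pics | head -3
python3 - <<'E'
from h import *
import glob
im=ctrl.camera("wrist")[:,:,::-1][190:420,200:460]
s=ctrl.camera("scene")[:,:,::-1][235:295,215:320]
a=cv2.resize(im,None,fx=1.7,fy=1.7,interpolation=cv2.INTER_CUBIC); b=cv2.resize(s,None,fx=3.3,fy=3.3,interpolation=cv2.INTER_CUBIC)
b=cv2.copyMakeBorder(cv2.convertScaleAbs(b,alpha=1.3),0,a.shape[0]-b.shape[0],0,0,0); o=np.hstack([a,b]);print(o.shape); cv2.imwrite("pics/z.png",o)
E
```

```text
f2062.png
f2057.png
f1914.png
(391, 788, 3)
```

View pics/z.png

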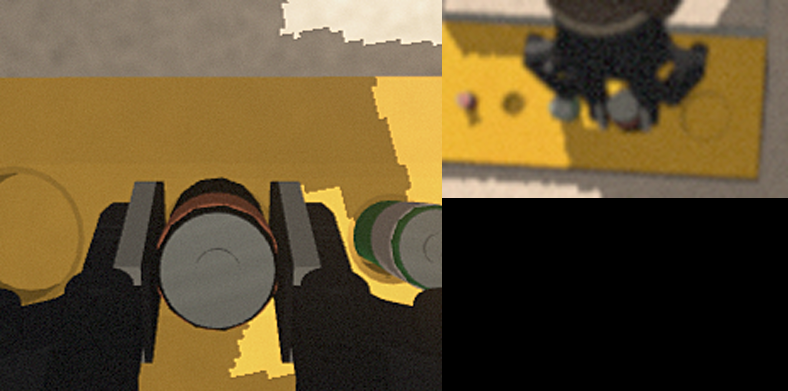

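The picture shows the fat cell tilted downhill between the pads, its foot's far side meeting the slab at about wrist row 296. The slim cell stands in slot 2 beside it. Next I compare this with the rows expected for a cell in slot 3.

Run:
```python
from h import *
c=ctrl.calibration("wrist"); M=np.array([.5872,-.1726,.0447]); a=np.radians(25); d=np.array([.982,-.187,0]); z=np.array([0,0,1]); u=-d*np.cos(a)+z*np.sin(a); n=d*np.sin(a)+z*np.cos(a)
print("M",proj(c,M),"rim far",proj(c,M-.0161*u),"bore far",proj(c,M-.0141*u),"rim near",proj(c,M+.0161*u))
for dep in(0,.004,.008,.022): T=M+(.05-dep)*n; print(dep,"disc far/near",proj(c,T-.0117*u)[1],proj(c,T+.0117*u)[1],"cell far edge at mouth",proj(c,M-.0131*u)[1], "sides", proj(c,T+np.cross(n,u)*.0117)[0],proj(c,T-np.cross(n,u)*.0117)[0])
im=cv2.imread("pics/f2062.png"); print([int(x) for x in im[350,285:370].astype(int).sum(1)])
print([int(x) for x in im[270:300,327].astype(int).sum(1)])
g=(ctrl.get_obs()["tool_pos"]-M); print("TCP s",g@d)
```

```text
M [328.02212996 331.22869113] rim far [327.97250124 296.92729277] bore far [327.97861513 301.15297175] rim near [328.07271634 366.19198161]
0 disc far/near 315.9163763125807 385.02942536990327 cell far edge at mouth 303.2695443681214 sides 361.9322282190712 294.57939747879885
0.004 disc far/near 314.8910593158908 382.0010654970251 cell far edge at mouth 303.2695443681214 sides 360.94963595377556 295.5124277113882
0.008 disc far/near 313.9219490171571 379.14171895320123 cell far edge at mouth 303.2695443681214 sides 360.0213918005491 296.39385278630334
0.022 disc far/near 310.91180474584576 370.27888585427917 cell far edge at mouth 303.2695443681214 sides 357.14117413884685 299.1288071878463
[72, 84, 49, 39, 26, 61, 56, 40, 68, 219, 327, 324, 317, 330, 312, 322, 302, 325, 314, 307, 315, 322, 320, 291, 308, 313, 308, 313, 315, 318, 316, 317, 314, 306, 311, 307, 323, 301, 298, 314, 330, 303, 319, 308, 306, 302, 301, 319, 299, 303, 307, 306, 315, 302, 319, 299, 315, 312, 303, 312, 313, 311, 311, 309, 313, 316, 317, 314, 318, 313, 316, 310, 313, 322, 323, 324, 233, 47, 52, 90, 84, 63, 61, 108, 103]
[312, 314, 321, 305, 319, 321, 320, 318, 314, 315, 323, 319, 324, 306, 315, 315, 339, 320, 329, 333, 329, 326, 333, 348, 332, 52, 61, 72, 68, 86]
TCP s 0.01962211140076999
```

Measured rows (315–385, far edge at 295) fit a cell tilted ~20°, foot ~4 mm downhill and resting on the rim. So I'll lift slightly, shift it uphill and press in again.

```bash
python3 inch.py '[[0,0,-0.004,0],[-0.001,0,-0.0065,0],[-0.004,0,-0.0075,0],[-0.004,0,-0.0075,0]]' - 35; python3 inch.py '[[-0.0005,0,0.002,0],[-0.001,0,0.004,0],[-0.0015,0,0.006,0],[-0.002,0,0.0075,0],[-0.002,0,0.0075,0]]';python3 - <<'E'
from fit import *
g=o["tool_pos"]-M; print("TCP s",g@d,(g@np.cross(d,[0,0,1])))
E
```

```text
time_s: 21.28
tool_pos: [0.6015, -0.1748, 0.0847]
ee_rot: [0.996, -0.094, -0.0, -0.0]
ft_force: [-0.2, 0.1, -0.7]
finger_gap: 0.0249
finger_force: 34.5
time_s: 21.9
tool_pos: [0.5998, -0.1745, 0.0772]
ee_rot: [0.996, -0.094, 0.0, -0.0]
ft_force: [2.9, -1.0, -1.4]
finger_gap: 0.0246
finger_force: 34.4
[(280, 335), (282, 333), (284, 338), (286, 296), (288, 298), (290, 341), (292, 349), (294, 52), (296, 74), (298, 73), (300, 70), (302, 87), (304, 185), (306, 181), (308, 175), (310, 277), (312, 57), (314, 54), (316, 346), (318, 322), (320, 329), (322, 330), (324, 322), (326, 319), (328, 317), (330, 322), (332, 314), (334, 319), (336, 261), (338, 318), (340, 312), (342, 317), (344, 317), (346, 313), (348, 306), (350, 312), (352, 299), (354, 311), (356, 307), (358, 314), (360, 318), (362, 314), (364, 306), (366, 299), (368, 289), (370, 299), (372, 300), (374, 294), (376, 302), (378, 295), (380, 301), (382, 295), (384, 277), (386, 325), (388, 318), (390, 313), (392, 322), (394, 320), (396, 314), (398, 317)]
TCP s 0.012766075449497167 -0.0004635569725792581
```

```bash
python3 inch.py '[[0.0015,0,0.001,0],[0.003,0,0.002,0],[0.003,0,0.003,0],[0.0025,0,0.005,0],[0.002,0,0.007,0],[0.0015,0,0.009,0],[0.0015,0,0.009,0]]';python3 - <<'E'
from fit import *
g=o["tool_pos"]-M; print("TCP s",g@d,(g@np.cross(d,[0,0,1])))
E
```

```text
time_s: 22.82
tool_pos: [0.5998, -0.1746, 0.0687]
ee_rot: [0.996, -0.094, -0.002, -0.0]
ft_force: [-9.1, -0.3, 9.9]
finger_gap: 0.0249
finger_force: 35.8
[(280, 322), (282, 321), (284, 338), (286, 332), (288, 334), (290, 334), (292, 340), (294, 298), (296, 301), (298, 40), (300, 74), (302, 67), (304, 191), (306, 178), (308, 178), (310, 253), (312, 57), (314, 143), (316, 334), (318, 333), (320, 338), (322, 335), (324, 328), (326, 326), (328, 330), (330, 327), (332, 324), (334, 327), (336, 248), (338, 324), (340, 322), (342, 326), (344, 329), (346, 321), (348, 313), (350, 313), (352, 310), (354, 316), (356, 321), (358, 319), (360, 326), (362, 325), (364, 315), (366, 309), (368, 303), (370, 304), (372, 308), (374, 305), (376, 306), (378, 303), (380, 311), (382, 230), (384, 285), (386, 322), (388, 320), (390, 324), (392, 323), (394, 318), (396, 320), (398, 321)]
TCP s 0.012764406697692651 -0.00043763340610995165
```

```bash
python3 inch.py '[[-0.0015,0,0.0015,0],[-0.0025,0,0.003,0],[-0.003,0,0.0045,0],[-0.0035,0,0.006,0],[-0.004,0,0.0075,0],[-0.004,0,0.0075,0]]' - 40;python3 - <<'E'
from fit import *
g=o["tool_pos"]-M; print("TCP s",g@d,(g@np.cross(d,[0,0,1])))
E
```

```text
time_s: 23.62
tool_pos: [0.5968, -0.174, 0.0624]
ee_rot: [0.996, -0.094, -0.0, -0.0]
ft_force: [-7.7, 0.9, 19.8]
finger_gap: 0.0248
finger_force: 45.0
[(280, 319), (282, 322), (284, 330), (286, 336), (288, 332), (290, 333), (292, 342), (294, 296), (296, 309), (298, 143), (300, 65), (302, 60), (304, 193), (306, 177), (308, 190), (310, 249), (312, 60), (314, 151), (316, 340), (318, 333), (320, 340), (322, 332), (324, 328), (326, 329), (328, 323), (330, 327), (332, 324), (334, 326), (336, 252), (338, 323), (340, 325), (342, 330), (344, 323), (346, 317), (348, 317), (350, 313), (352, 310), (354, 320), (356, 320), (358, 325), (360, 320), (362, 323), (364, 318), (366, 307), (368, 302), (370, 305), (372, 305), (374, 306), (376, 305), (378, 302), (380, 314), (382, 209), (384, 303), (386, 324), (388, 313), (390, 319), (392, 318), (394, 321), (396, 317), (398, 317)]
TCP s 0.009734309976923308 -0.00044332862094324755
```

```bash
python3 inch.py '[[0,0,-0.002,0],[0,0,-0.002,0],[0,0,-0.004,0],[0,0,-0.03,0],[0.002,0,-0.055,0],[0.002,0,-0.055,0]]' 0.038 20; python3 inch.py '[[0,0,0,0],[0,0,0,0],[0,0,0,0],[0,0,0,0]]' 0;  python3 - <<'E'
from h import *
M=np.array([.5872,-.1726,.0447]); d=np.array([.982,-.187,0]); a=np.radians(25); z=np.array([0,0,1.]); u=-d*np.cos(a)+z*np.sin(a); n=d*np.sin(a)+z*np.cos(a)
im=ctrl.camera("wrist")[:,:,::-1]; cv2.imwrite("pics/w12.png",im); c=ctrl.calibration("wrist")
for p in(0,.003,.01): T=M+(.028+p)*n; print(p,proj(c,T),proj(c,T-.0117*u)[1],proj(c,T+.0117*u)[1],proj(c,T+np.cross(n,u)*.0117)[0],proj(c,T-np.cross(n,u)*.0117)[0])
m=cv2.inRange(cv2.cvtColor(im,cv2.COLOR_BGR2HSV),(0,0,60),(180,60,140)); 
k,l,st,ce=cv2.connectedComponentsWithStats(m); print([(st[i].tolist(),ce[i].round(1).tolist()) for i in range(1,k) if 400<st[i,4]<8000])
print(totool(M+.028*n))
E
```

```text
time_s: 24.42
tool_pos: [0.6001, -0.1746, 0.1174]
ee_rot: [0.996, -0.094, 0.001, 0.0]
ft_force: [0.0, 0.7, -0.3]
finger_gap: 0.0379
finger_force: 0.0
time_s: 24.92
tool_pos: [0.5992, -0.1744, 0.1155]
ee_rot: [0.996, -0.094, -0.0, -0.0]
ft_force: [-0.4, 0.7, -0.6]
finger_gap: 0.0001
finger_force: 0.0
0 [328.01276609 284.244508  ] 260.0747585148258 308.73499344627095 352.1634141397422 303.8643079262024
0.003 [328.01953295 284.34162556] 259.7870281747151 309.227315319932 352.556668212179 303.4846582072556
0.01 [328.03619716 284.58078961] 259.0787134530962 310.4401650309139 353.5251076761094 302.54972593652894
[([303, 256, 50, 102, 3232], [327.5, 300.2]), ([493, 397, 147, 83, 3350], [590.0, 422.5])]
[-0.00034847  0.00052652  0.04554009]
```

```bash
python3 inch.py '[[0.001,0,0.01,0],[0.001,0,0.016,0],[0.001,0,0.019,0],[0.001,0,0.021,0],[0.001,0,0.021,0]]' 0 20; python3 inch.py '[[0,0,0.002,0],[0,0,0.004,0],[0,0,0.006,0],[0,0,0.006,0]]';  python3 inch.py '[[-0.001,0,0.002,0],[-0.001,0,0.003,0],[-0.001,0,0.003,0]]'
```

```text
time_s: 25.6
tool_pos: [0.6003, -0.1746, 0.0948]
ee_rot: [0.996, -0.095, -0.0, -0.0]
ft_force: [-1.2, 0.1, 0.2]
finger_gap: -0.0002
finger_force: 0.0
time_s: 26.1
tool_pos: [0.6009, -0.1748, 0.09]
ee_rot: [0.996, -0.094, 0.001, 0.0]
ft_force: [-1.3, 0.5, 10.2]
finger_gap: -0.0002
finger_force: 4.5
time_s: 26.48
tool_pos: [0.601, -0.1749, 0.0896]
ee_rot: [0.996, -0.094, 0.003, 0.001]
ft_force: [-3.2, 2.6, 31.1]
finger_gap: -0.0
finger_force: 13.3
```

Again a rigid stop, with the same offset from the expected rim height as the slim cell, so the fat cell is home too. Now over the hood to its robot side.

```bash
python3 inch.py '[[0,0,-0.06,0],[0,0,-0.12,0],[0,0,-0.175,0],[-0.04,0.01,-0.175,0],[-0.09,0.02,-0.175,0],[-0.14,0.0265,-0.175,0],[-0.145,0.0265,-0.175,0],[-0.145,0.0265,-0.175,0],[-0.145,0.0265,-0.175,0]]' 0
python3 - <<'E'
from h import *
H=np.array([.528,-.188,.071]); d=np.array([.982,-.187,0]); g=ctrl.get_obs()["tool_pos"]-H; print("s,h,lat",g@d,g[2],g@np.array([-.187,-.982,0]))
s=ctrl.calibration("scene");t=ctrl.calibration("top");P=[]
for n in("scene","top"):
    im=ctrl.camera(n)[:,:,::-1]; cv2.imwrite(f"pics/{n}1.png",im)
    m=cv2.inRange(cv2.cvtColor(im,cv2.COLOR_BGR2HSV),(5,120,60),(15,255,255)); m[:150]=0;m[300:]=0
    k,l,st,ce=cv2.connectedComponentsWithStats(m); print(n,[(st[i].tolist(),ce[i].round(1).tolist()) for i in range(1,k) if st[i,4]>12])
E
```

```text
time_s: 27.6
tool_pos: [0.4528, -0.1733, 0.2608]
ee_rot: [0.996, -0.094, 0.0, 0.0]
ft_force: [-0.2, -0.3, 0.4]
finger_gap: 0.0
finger_force: 0.0
s,h,lat -0.07656635440920356 0.18978818686675503 -0.00033045137043433647
scene [([492, 191, 33, 29, 283], [508.0, 205.0]), ([245, 200, 30, 6, 115], [259.5, 202.9]), ([93, 229, 9, 10, 54], [97.6, 232.7]), ([88, 240, 16, 47, 219], [95.1, 262.7]), ([589, 266, 51, 34, 1297], [619.0, 283.5]), ([86, 288, 10, 12, 72], [91.1, 294.7])]
top [([10, 150, 54, 22, 671], [34.1, 159.0]), ([272, 151, 11, 8, 23], [277.7, 155.4]), ([283, 150, 9, 12, 41], [286.7, 154.6]), ([556, 179, 9, 11, 36], [558.7, 182.5]), ([557, 192, 15, 27, 115], [562.2, 204.0]), ([608, 197, 9, 4, 14], [613.0, 198.7]), ([53, 199, 13, 16, 48], [58.8, 207.2]), ([39, 206, 15, 10, 35], [46.3, 210.6]), ([377, 213, 7, 7, 32], [379.8, 216.3]), ([559, 220, 15, 23, 106], [564.2, 230.3]), ([587, 226, 11, 4, 19], [591.6, 227.5]), ([604, 227, 12, 5, 21], [609.1, 228.9]), ([626, 227, 12, 6, 23], [632.3, 229.7]), ([353, 243, 11, 3, 24], [357.9, 244.0]), ([562, 247, 14, 24, 110], [566.6, 257.7]), ([579, 253, 48, 10, 114], [603.0, 256.0]), ([630, 255, 10, 5, 22], [635.5, 257.1]), ([94, 260, 38, 36, 280], [112.5, 277.7]), ([565, 272, 75, 16, 323], [598.9, 284.2])]
```

```bash
python3 inch.py '[[0,0,0.04,0],[0,0,0.079,0],[0,0,0.079,0],[0.01,0,0.079,0],[0.022,0,0.079,0],[0.034,0,0.079,0],[0.046,0,0.079,0],[0.058,0,0.079,0]]' 0; python3 inch.py '[[0.012,0,0,0],[0.024,0,0.002,0],[0.036,0,0.004,0],[0.048,0,0.008,0],[0.06,0,0.012,0],[0.065,0,0.015,0],[0.065,0,0.015,0]]'
```

```text
time_s: 28.7
tool_pos: [0.5099, -0.1842, 0.1821]
ee_rot: [0.996, -0.094, 0.0, 0.0]
ft_force: [-0.9, -0.5, 2.3]
finger_gap: 0.0
finger_force: 0.9
time_s: 29.58
tool_pos: [0.5728, -0.1962, 0.1664]
ee_rot: [0.996, -0.094, -0.0, -0.0]
ft_force: [0.1, -1.0, 0.1]
finger_gap: -0.0001
finger_force: 0.0
```

```bash
python3 inch.py '[[0,0,-0.06,0],[-0.02,0,-0.12,0],[-0.06,0,-0.12,0],[-0.11,0,-0.12,0],[-0.11,0,-0.12,0],[-0.11,0,-0.12,0],[-0.11,0,-0.12,0],[-0.11,0,-0.12,0],[-0.11,0,-0.12,0],[-0.11,0,-0.12,0]]'; python3 inch.py '[[0,0,0,0],[0,0,0,0],[0,0,0,0],[0,0,0,0],[0,0,0,0],[0,0,0,0],[0,0,0,0],[0,0,0,0],[0,0,0,0],[0,0,0,0]]' >/dev/null; python3 inch.py '[[0,0,0,0],[0,0,0,0],[0,0,0,0],[0,0,0,0],[0,0,0,0],[0,0,0,0],[0,0,0,0],[0,0,0,0],[0,0,0,0],[0,0,0,0]]'
cat > lip.py <<'E'
from h import *
P=np.array([.6557,-.2123,.061])
for n in("scene","top"):
    im=ctrl.camera(n)[:,:,::-1]; cv2.imwrite(f"pics/{n}2.png",im); print(n,"expect",proj(ctrl.calibration(n),P).round(1))
    u,v=proj(ctrl.calibration(n),P).astype(int)
    m=cv2.inRange(cv2.cvtColor(im,cv2.COLOR_BGR2HSV),(4,100,60),(17,255,255)); x0,y0=u-60,v-80; m=m[y0:v+40,x0:u+60].copy()
    k,l,st,ce=cv2.connectedComponentsWithStats(m); print([(st[i].tolist(),(ce[i]+[x0,y0]).round(1).tolist()) for i in range(1,k) if st[i,4]>8])
E
python3 lip.py
```

```text
time_s: 30.82
tool_pos: [0.4648, -0.1756, 0.2867]
ee_rot: [0.996, -0.094, -0.0, -0.0]
ft_force: [0.2, 0.3, -0.2]
finger_gap: -0.0005
finger_force: 0.0
time_s: 33.33
tool_pos: [0.4647, -0.1756, 0.2869]
ee_rot: [0.996, -0.094, 0.0, -0.0]
ft_force: [-0.7, 1.0, -0.1]
finger_gap: 0.0004
finger_force: 0.0
scene expect [256.7 290.2]
[([10, 71, 105, 15, 580], [258.1, 287.0])]
top expect [397.6 189.5]
[([9, 72, 104, 21, 387], [397.2, 190.0]), ([70, 98, 9, 8, 23], [411.0, 210.5]), ([79, 101, 5, 7, 12], [418.0, 214.2]), ([66, 104, 6, 6, 15], [405.7, 215.4]), ([69, 105, 15, 13, 56], [412.8, 220.3]), ([87, 104, 7, 8, 16], [426.0, 217.7]), ([80, 109, 7, 5, 20], [419.8, 220.0]), ([84, 110, 19, 10, 60], [429.3, 225.0]), ([105, 115, 4, 5, 11], [443.9, 226.4])]
```

Run:
```python
from h import *
H=np.array([.528,-.188,.071]); d=np.array([.982,-.187,0]); z=np.array([0,0,1.])
for n in("scene","top"):
    c=ctrl.calibration(n)
    for th in(0,.05,.1,.2):
        e=th-np.radians(25); F=d*np.cos(e)+z*np.sin(e); N=-d*np.sin(e)+z*np.cos(e)
        print(n,th,"lip tip",proj(c,H+.132*F+.046*N).round(1),"edge",proj(c,H+.112*F+.055*N).round(1))
    im=cv2.imread(f"pics/{n}2.png"); u=257 if n=="scene" else 397
    m=cv2.inRange(cv2.cvtColor(im,cv2.COLOR_BGR2HSV),(4,100,60),(17,255,255))[:,u]; r=np.where(m)[0]; print("orange rows",r[(r>150)&(r<320)])
c=ctrl.calibration("scene"); print(ctrl.get_obs()["time_s"])
```

```text
scene 0 lip tip [256.4 294.3] edge [256.4 285.9]
scene 0.05 lip tip [256.  293.2] edge [256.2 284.6]
scene 0.1 lip tip [255.7 291.9] edge [255.9 283.1]
scene 0.2 lip tip [255.2 289. ] edge [255.5 279.9]
orange rows [283 284 285 286 287 288 289 290 291 292 293 294]
top 0 lip tip [397.9 186.4] edge [398.  190.3]
top 0.05 lip tip [398.4 185.5] edge [398.4 189.7]
top 0.1 lip tip [398.8 184.6] edge [398.7 189.3]
top 0.2 lip tip [399.6 183.4] edge [399.4 188.9]
orange rows [186 187 188 189 190 191 192 193 199 201 207 210 216 227 230 231 233]
33.425
```

```bash
python3 inch.py '[[0,0,0,0],[0,0,0,0],[0,0,0,0],[0,0,0,0],[0,0,0,0],[0,0,0,0],[0,0,0,0],[0,0,0,0],[0,0,0,0],[0,0,0,0]]' >/dev/null; python3 lip.py | head -2; python3 -c "
from cell import ctrl
print(ctrl.close_job())"
```

```text
scene expect [256.7 290.2]
[([9, 71, 106, 15, 580], [258.2, 287.0])]
the job is handed in; nothing more can be done
None
```

The slim cell is in slot 2 and the fat cell in slot 3, both pressed to a firm stop and released, and the hood reads as shut in two camera views; the job was handed in at about 35 s, and I have not seen the judge's verdict.

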